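Shut and bolt the blade box

TASK

With a fingertip, push the sliding lid of the steel blade box fully shut. Then hold the box's spring safety catch down with one fingertip while the other pushes the bolt all the way home across the lid's edge, and let go so that the catch springs back up behind the bolt. Nothing needs to be gripped or picked up; leave the salt shaker, the spice jar and the ramekin where they stand.

Things in the scene. Friction and masses are not known exactly. Their poses are not given: they have to be found in the camera images.
- blade_box: Steel box for slicer discs, fixed to the worktop, 210 (x) x 220 (y) mm, flat deck on top at z = 60 mm. Origin: centre of its underside; x is the way its bolt slides home, y the way its lid slides shut (roughly away from the robot). Offsets below are mm in this frame. On the deck the bolt lies along y = -65, the catch pad beside it along y = -5, the lid at x > -15.
- lid (a joint): Sliding lid: plate with top at z = 68, x -15 to 100, y -54 to 105 when shut. 0 = fully shut (on a stop), grows to 0.06 m as it slides open towards -y; starts 20 to 50 mm open; about 1.5 N of friction, stays where left. Unless within about 2 mm of shut it stands in the bolt's way.
- lid_face (a point): Middle of the upright push face of the step on the lid. The face looks to -y, spans x -5 to 90 and z 68 to 86; behind it (+y) the step slopes down over 104 mm, too wide to grip. Push it to +y. The point is at x = 42.5, z = 78, and y = -5 with the lid shut; it moves with the lid.
- bolt (a joint): Flat bolt that slides along +x; 0 = drawn back (start), 0.035 m = home, its tip then behind the -y edge of the shut lid. About 2 N of friction, no spring. The catch's tooth blocks it (1.5 mm of play) unless the catch is down by at least 8 mm; the tooth rises again behind the bolt once that is past 0.0335 m.
- lug_back (a point): Centre of the rear face (looking to -x, pushed to +x) of the bolt's upright lug. Lug: 8 mm thick in x, 24 wide in y, top at z = 96. The point is at z = 85, y = -65, x = -69 drawn back and -34 home; it moves with the bolt. The bolt's bar (16 wide, top z = 68, reaching 26 mm behind the lug) and its guide strap (top z = 72) lie lower.
- catch (a joint): Spring safety catch, pressed straight down: 0 = up, 0.010 m = down on its stop. The spring takes 3 N at the start and 8 N at the stop, and lifts the catch again when let go.
- catch_top (a point): Centre of the top of the catch's ribbed press pad, 78 mm long in x (-100 to -22), 26 wide in y (-18 to 8); top at z = 84 when up, 74 fully down. A fingertip can hold it down and slide along it. Its middle line runs 60 mm to the +y side of the bolt's lug, and it is long enough for the finger to travel with the bolt.
- bolt_home (a point): Point on the box where lug_back comes when the bolt is home. Mind the room round the work: an overhead shelf runs along y behind it, front edge at world x = 0.60, underside about 0.46 m above the worktop, so keep wrist and forearm on the robot's side of it.
- salt: Glass salt shaker, 45 mm wide, 86 mm tall, standing loose near the box. Origin: centre of its underside.
- spice_jar: Spice jar with dark cap, 41 mm diameter, 105 mm tall, standing loose near the box. Origin: centre of its underside.
- ramekin: White ramekin, 84 mm diameter, 42 mm tall, standing loose near the box. Origin: centre of its underside.
Things that resemble listed ones, but are neither listed nor needed, are in the scene too. What is shaped like the salt but blue is not meant.

How it is judged:
By the outcome, as a careful person would: the job done as asked, in the order asked, and still so for the second after the job is handed in, with the robot touching nothing.
It also fails if it takes over 64 s, if anything falls off the work surface, if the arm or the gripper's body presses on something with over 40 N, if the wrist force passes 120 N, or if a joint passes its speed limit or range.

ROBOT

A 7-joint arm with a two-finger parallel gripper is mounted at the origin on a cart in front of the work surface, level with it; the furniture and walls round the work are solid. World frame = base frame: x ahead of the robot, y to its left, z up, the work surface at z = 0. Lengths are in m, angles in rad, forces in N, time in s.
With the tool pointing down it reaches from about 0.35 to 0.775 m from the base axis. Payload 3.1 kg.
Tool frame: the origin (TCP) lies midway between the tips of the shut fingers; the grasp point (between the pads) lies 19 mm behind it; z points along the fingers, y is the line along which they close (so a half turn about z gives the same grasp; the last joint's range is limited). The gripper opens to 85 mm and grips with 20 to 120 N. Pads are 22 mm wide; open, the fingers measure 114 mm over their backs; the gripper's body (76 mm by 85 mm) begins 54 mm behind the grasp point. The pads swing forward as they close: fully open they stand 13 mm farther back than shut.
Start: joints at [-1.35, 0.311, 0.014, 1.512, -0.004, 1.319, -0.027], TCP at [0.143, 0.531, 0.231] pointing down, gripper open.
Joint ranges: [-2.7, 2.7], [-0.3, 1.91], [-1.27, 1.3], [0.12, 2.57], [-1.44, 4.58], [0.2, 2.03], [-3.05, 3.05]. Speed limits (rad/s): [2.79, 2.79, 3.14, 3.14, 3.14, 3.14, 3.14].

INTERFACE

Orientations are given as a 3x3 rotation matrix whose columns are the frame's x, y, z axes.
In Python, from bench import status, optics, job_done gives the robot as it stands.
- The arm moves only by the tool send_rows, never from a script. Its arguments are lists of equal length, an entry for each row: "slide": the shift along the tool's x, y, z in mm, a list of three; "rot": the turn, a rotation vector about the tool's x, y, z in degrees, a list of three; "hand": the closure in counts, from 0 (fully open) to 255 (shut). A call has 1 to 12 rows; each row is the pose to reach, as a shift and turn from the pose commanded when the call began, along the tool's axes at that moment; what a row does not reach only later rows make up. A row lasts 1/10 s, in which the tool goes at most 50 mm and 8.59 degrees, less where a joint would pass 70% of its speed; a pose out of reach is approached as far as the arm can. A call with a gripper value outside its range is refused whole. The fingers move at their own pace and stop on an object; "grip_force" is the grip in N (left out, the last holds). Time passes only in rows, so rows that repeat a pose let the fingers close. It gives the time, the measured TCP pose, the force, the opening and the grip force at its end, in the units of the state.
- status.read_state(): the state, without advancing time (a new reading comes with each control period).
- optics.grab_frame(name): name is "side" or "top"; returns a dict with "pixels" (480x640x3 uint8, red, green, blue), "fx", "fy", "cx", "cy" (pixels), "k1" (the pictures are not rectified: a ray, as slopes to the right and down, at radius r is drawn at 1 + k1 r^2 times it, then the intrinsics apply), "world_to_cam" (4x4, takes a point from world to camera coordinates). Camera axes: x right, y down, z forward; pixel columns grow to the right and rows downward; lengths in m; the calibration is good to about 2 mm. A picture is of the moment at which its call begins. There is no depth.
- job_done(): hands the job in; it is judged then, once.
The state is a dict: "t": time; "qpos": joint angles; "joint_velocities": joint speeds; "tau": joint torques, N m; "ee_pos": TCP position; "eef_rot": TCP orientation; "wrist_force": force on the tool from outside, world axes, zero at the start; "moment": the same for the moment, N m; "finger_gap": finger opening in m; "finger_force": force on a finger pad.
Only numpy, scipy, OpenCV 4.12 (cv2) and the standard library are available. Lean on these libraries where they do the work, as an engineer would, in place of code of your own. Each camera call takes 0.05 s, during which the arm holds its last target. There are 200 camera calls.

## Working session

There is one attempt and no reset: what is moved stays moved. The work goes in short steps, Python scripts to look and compute and a tool call to move; the robot and the scene stay as the last step left them, time stands still between calls to the robot, and variables do not carry over. Pictures are saved under pics/ and viewed, at most 10 in all, crops included, and the job is handed in when it is done.

Besides the shell and the picture viewer there is one more tool, called as a command line: name --argument value ..., lists and objects as JSON in quotes. send_rows: Moves the arm, as the interface text tells. Its arguments: {"type":"object","properties":{"slide":{"type":"array"},"rot":{"type":"array"},"hand":{"type":"array"},"grip_force":{"type":"number"}},"required":["slide","rot","hand"]}

```bash
mkdir -p pics; python3 - <<'E'
from bench import status, optics
import cv2,numpy as np,json
s=status.read_state(); print(s['t'],s['ee_pos'],s['eef_rot'],s['finger_gap'])
for n in('side','top'):
    f=optics.grab_frame(n); cv2.imwrite(f'pics/{n}0.png',f['pixels'][:,:,::-1])
    print(n,f['fx'],f['fy'],f['cx'],f['cy'],f['k1'],np.round(f['world_to_cam'],4).tolist())
E
```

```text
0.0 [0.14268696 0.53040289 0.23018942] [[-9.65676833e-01  2.59745977e-01 -5.31077202e-04]
 [ 2.59746500e-01  9.65673948e-01 -2.36244888e-03]
 [-1.00789172e-04 -2.41930759e-03 -9.99997068e-01]] 0.08520680857323136
side 440.0191385055681 440.0191385055681 320.4521117928028 240.0982081212358 -0.09945606011747021 [[0.8357, -0.5492, -0.0053, -0.469], [-0.2316, -0.3436, -0.9101, 0.2369], [0.498, 0.7618, -0.4144, 0.5797], [0.0, 0.0, 0.0, 1.0]]
top 458.7581414145608 458.7581414145608 311.26245628479006 244.32619636851086 0.014768236371264933 [[-0.08, -0.9968, 0.0034, 0.0976], [-0.9746, 0.0775, -0.2102, 0.5747], [0.2093, -0.0201, -0.9777, 0.8172], [0.0, 0.0, 0.0, 1.0]]
```

View pics/side0.png

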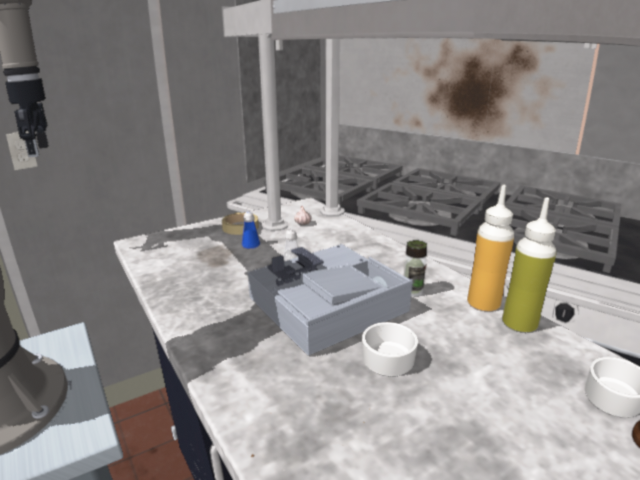

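View pics/top0.png

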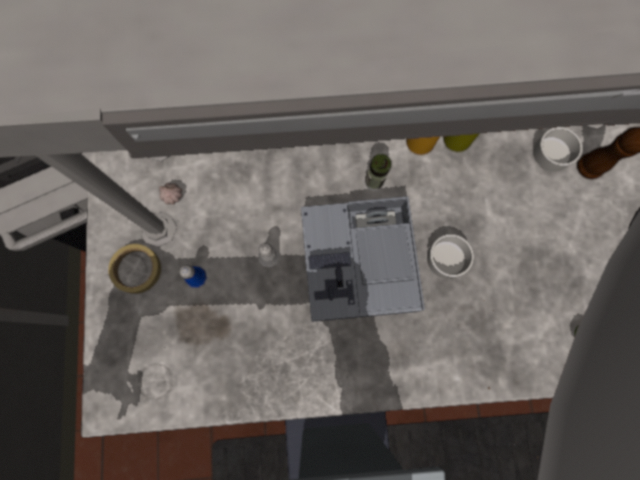

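The top view shows the box at u 305–422, v 190–320. Its lid is at the right (box +x ≈ world −y) and the black bolt and catch are at the left around (335, 280). The salt is near (266, 255), the jar at (378, 170) and the ramekin at (452, 257). I'll enlarge this.

```bash
python3 - <<'E'
import cv2
a=cv2.imread('pics/top0.png')[180:330,290:440]
a=cv2.convertScaleAbs(cv2.resize(a,(600,600),interpolation=cv2.INTER_CUBIC),alpha=1.5,beta=10)
cv2.imwrite('pics/c0.png',a)
E
```

```text
(no output)
```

View pics/c0.png

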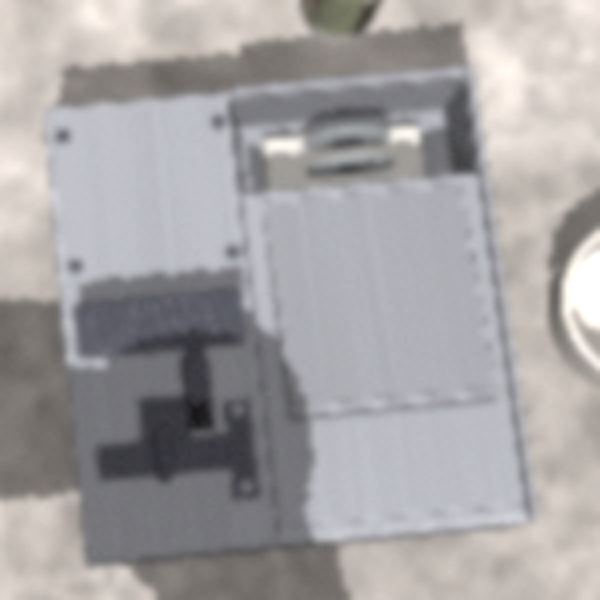

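```bash
cat > h.py <<'E'
import numpy as np,cv2
from scipy.optimize import least_squares
C={'top':(458.7581414,311.262456,244.326196,0.014768236,None),'side':(440.0191385,320.4521118,240.0982081,-0.09945606,None)}
W={'side':np.array([[0.8357,-0.5492,-0.0053,-0.469],[-0.2316,-0.3436,-0.9101,0.2369],[0.498,0.7618,-0.4144,0.5797]]),
'top':np.array([[-0.08,-0.9968,0.0034,0.0976],[-0.9746,0.0775,-0.2102,0.5747],[0.2093,-0.0201,-0.9777,0.8172]])}
def proj(n,P):
    f,cx,cy,k,_=C[n]; P=np.atleast_2d(P); q=P@W[n][:,:3].T+W[n][:,3]; s=q[:,:2]/q[:,2:]
    return s*(1+k*(s**2).sum(1,keepdims=True))*f+[cx,cy]
def box(p,B):  # p=(x,y,yaw) B in mm
    c,s=np.cos(p[2]),np.sin(p[2]); B=np.atleast_2d(B)/1000
    return np.c_[p[0]+c*B[:,0]-s*B[:,1],p[1]+s*B[:,0]+c*B[:,1],B[:,2]]
E
python3 - <<'E'
from h import *
cr=np.array([[50,112],[90,562],[528,520],[468,70]]); px=(cr+.5)/4-.5+[290,180]
B=[[-105,110,60],[-105,-110,60],[105,-110,60],[105,110,60]]
r=least_squares(lambda p:(proj('top',box(p,B))-px).ravel(),[.5,0,-1.5])
print(r.x,np.degrees(r.x[2]),r.fun.reshape(-1,2).round(2))
np.save('p.npy',r.x)
# lid opening from step front top edge (z86) at crop (392,406)
for o in range(20,51,5): print(o,((proj('top',box(r.x,[42.5,-5-o,86]))-[290,180])*4).round())
a=cv2.imread('pics/top0.png')[180:330,290:440]
a=cv2.convertScaleAbs(cv2.resize(a,(600,600),interpolation=cv2.INTER_CUBIC),alpha=1.5,beta=10)
def d(img,n,off,k,L):
    for l in L: cv2.polylines(img,[np.int32((proj(n,box(r.x,l))+.5-off)*k)],1,(0,0,255),1)
L=[B,[[-100,-18,84],[-22,-18,84],[-22,8,84],[-100,8,84]],[[-69,-77,96],[-61,-77,96],[-61,-53,96],[-69,-53,96]]]
d(a,'top',[290,180],4,L)
b=cv2.resize(cv2.imread('pics/side0.png')[230:360,235:435],(800,520),interpolation=cv2.INTER_CUBIC)
d(b,'side',[235,230],4,L)
cv2.imwrite('pics/c1.png',a);cv2.imwrite('pics/c2.png',b)
E
```

```text
[ 0.5486637  -0.04011725 -1.55806674] -89.27064862544275 [[-1.55 -0.93]
 [-1.11  0.32]
 [ 1.91  0.29]
 [ 0.72  0.1 ]]
20 [[386. 343.]]
25 [[388. 353.]]
30 [[389. 364.]]
35 [[391. 375.]]
40 [[392. 386.]]
45 [[393. 397.]]
50 [[395. 407.]]
```

View pics/c1.png

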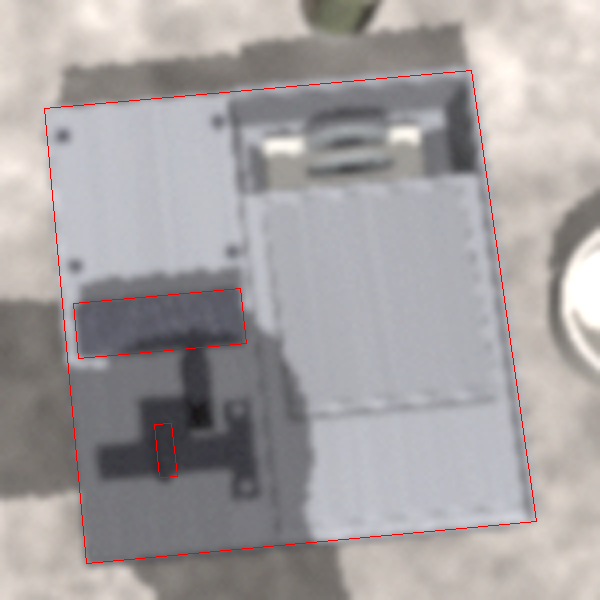

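View pics/c2.png

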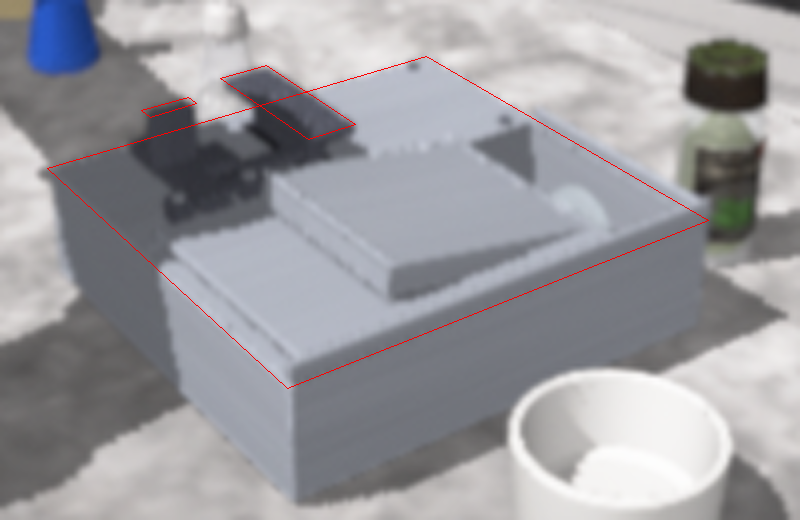

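The overlay fits the top view to about 2 px. The lid is open by about 50 mm and the bolt is drawn back. The side view is offset by about 1–2 px, so I'll fit both views together and work out the first move.

```bash
cat >> h.py <<'E'
from scipy.spatial.transform import Rotation as R
def plan(p,targets,Rt=None,cmd=None):
    "world target TCPs (m) -> slide mm, rot deg in present tool axes"
    from bench import status
    s=status.read_state(); R0=np.array(s['eef_rot']); t0=np.array(s['ee_pos'])
    if Rt is None: c,q=np.cos(p[2]),np.sin(p[2]); Rt=np.array([[-c,-q,0],[-q,c,0],[0,0,-1.]])
    print('t',s['t'],'tcp',t0.round(4),'F',np.round(s['wrist_force'],1),'rot',np.degrees(R.from_matrix(R0.T@Rt).as_rotvec()).round(2))
    for T in targets: print(np.round(T,3),(R0.T@(np.array(T)-t0)*1000).round(1))
E
python3 - <<'E'
from h import *
cr=np.array([[50,112],[90,562],[528,520],[468,70]]); px=(cr+.5)/4-.5+[290,180]
B=np.array([[-105,110,60],[-105,-110,60],[105,-110,60],[105,110,60]])
S=np.array([[45,172],[293,372],[708,215]])/4+[235,230]
f=lambda p:np.r_[(proj('top',box(p,B))-px).ravel(),(proj('side',box(p,B[1:]))-S).ravel()]
r=least_squares(f,[.5,0,-1.5]); p=r.x
print(p,np.degrees(p[2]),r.fun.reshape(-1,2).round(1).tolist()); np.save('p.npy',p)
for o in (40,45,50): print(o,((proj('top',box(p,[42.5,-5-o,86]))-[290,180])*4).round())
for n,b in dict(face_shut=[42.5,-5,78],face50=[42.5,-55,78],lug=[-69,-65,85],catch=[-61,-5,84]).items(): print(n,box(p,b).round(4))
plan(p,[(.40,.28,.23),(.45,-.082,.18),(.45,-.082,.11)])
E
```

```text
[ 0.54961347 -0.03962521 -1.55287138] -88.97297623258781 [[-2.1, -1.1], [-1.1, 0.1], [1.8, -0.5], [0.1, -0.6], [0.3, -1.3], [-0.9, 3.3], [-0.2, 0.4]]
40 [[391. 383.]]
45 [[393. 394.]]
50 [[394. 405.]]
face_shut [[ 0.5454 -0.0822  0.078 ]]
face50 [[ 0.4954 -0.0831  0.078 ]]
lug [[0.4834 0.0282 0.085 ]]
catch [[0.5435 0.0213 0.084 ]]
t 0.1 tcp [0.1427 0.5305 0.2303] F [-0.3  0.1  0. ] rot [-0.11  0.08 73.92]
[0.4  0.28 0.23] [-313.5 -175.     0.7]
[ 0.45  -0.082  0.18 ] [-455.9 -511.5   51.5]
[ 0.45  -0.082  0.11 ] [-455.8 -511.4  121.5]
```

send_rows --slide '[[-45,-25,0],[-90,-50,0],[-134,-75,0],[-179,-100,0],[-224,-125,0],[-268,-150,0],[-313,-175,0],[-330,-215,0],[-348,-257,5],[-366,-300,10],[-384,-342,20],[-402,-385,30]]' --rot '[[0,0,6],[0,0,12],[0,0,18],[0,0,24],[0,0,30],[0,0,36],[0,0,42],[0,0,48],[0,0,54],[0,0,61],[0,0,68],[0,0,74]]' --hand '[255,255,255,255,255,255,255,255,255,255,255,255]'

```text
t: 1.3
ee_pos: [0.4308, 0.0533, 0.2009]
eef_rot: [[-0.012, 1.0, 0.0], [1.0, 0.012, 0.001], [0.001, 0.0, -1.0]]
wrist_force: [1.0, 0.1, 0.8]
finger_gap: 0.0
finger_force: 0.0
```

```bash
python3 - <<'E'
from h import *
p=np.load('p.npy'); plan(p,[(.45,-.082,.18),(.45,-.082,.11)])
E
```

```text
t 1.3 tcp [0.4308 0.0533 0.2009] F [1.  0.1 0.8] rot [ 0.02 -0.03 -0.31]
[ 0.45  -0.082  0.18 ] [-135.5   17.5   20.8]
[ 0.45  -0.082  0.11 ] [-135.6   17.4   90.8]
```

send_rows --slide '[[-35,4,5],[-70,8,10],[-105,12,15],[-135,18,20],[-135,18,55],[-135,18,90],[-135,18,100],[-135,18,100],[-135,18,100]]' --rot '[[0,0,0],[0,0,0],[0,0,0],[0,0,0],[0,0,0],[0,0,0],[0,0,0],[0,0,0],[0,0,0]]' --hand '[255,255,255,255,255,255,255,255,255]'

```text
t: 2.2
ee_pos: [0.4522, -0.0797, 0.1023]
eef_rot: [[-0.017, 1.0, 0.002], [1.0, 0.017, -0.0], [-0.0, 0.002, -1.0]]
wrist_force: [0.2, -0.9, 0.4]
finger_gap: 0.0005
finger_force: 0.0
```

```bash
python3 - <<'E'
from h import *
from bench import optics
p=np.load('p.npy'); plan(p,[(.45,-.082,.18),(.45,-.082,.076)])
t=optics.grab_frame('top')['pixels'][190:330,290:430,::-1];s=optics.grab_frame('side')['pixels'][200:360,240:430,::-1]
cv2.imwrite('pics/m1.png',np.hstack([cv2.resize(t,(400,400),interpolation=2),cv2.resize(s,(400,400),interpolation=2)]))
E
```

```text
t 2.2 tcp [ 0.4522 -0.0797  0.1023] F [ 0.2 -0.9  0.4] rot [ 0.09  0.01 -0.05]
[ 0.45  -0.082  0.18 ] [ -2.3  -2.1 -77.7]
[ 0.45  -0.082  0.076] [-2.2 -2.3 26.3]
```

View pics/m1.png

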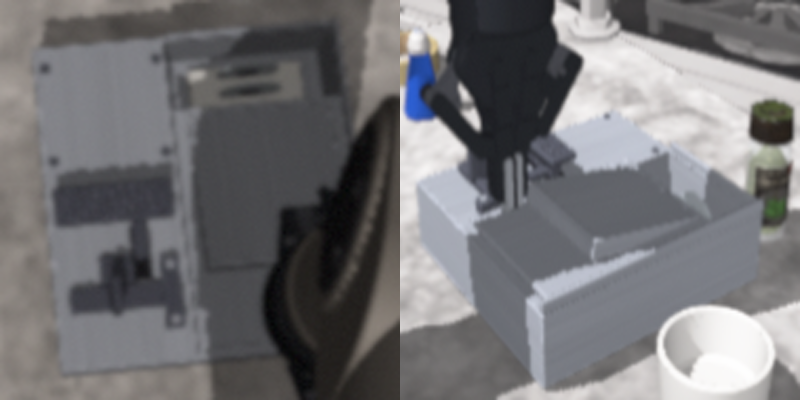

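The shut fingers stand just in front of the lid's step, above the lid plate. I'll lower them and push.

send_rows --slide '[[0,0,13],[0,0,25],[0,0,26],[0,8,26],[0,16,26],[0,24,26],[0,32,26],[0,40,26],[0,48,26],[0,56,26],[0,60,26],[0,60,26]]' --rot '[[0,0,0],[0,0,0],[0,0,0],[0,0,0],[0,0,0],[0,0,0],[0,0,0],[0,0,0],[0,0,0],[0,0,0],[0,0,0],[0,0,0]]' --hand '[255,255,255,255,255,255,255,255,255,255,255,255]'

```text
t: 3.5
ee_pos: [0.5122, -0.0788, 0.0752]
eef_rot: [[-0.017, 1.0, 0.001], [1.0, 0.017, -0.0], [-0.001, 0.001, -1.0]]
wrist_force: [-0.1, -0.2, 0.3]
finger_gap: -0.0002
finger_force: 0.0
```

send_rows --slide '[[0,4,0],[0,8,0],[0,8,0]]' --rot '[[0,0,0],[0,0,0],[0,0,0]]' --hand '[255,255,255]'

```text
t: 3.8
ee_pos: [0.5196, -0.0786, 0.0751]
eef_rot: [[-0.017, 1.0, 0.0], [1.0, 0.017, -0.0], [-0.0, 0.0, -1.0]]
wrist_force: [-0.1, -0.3, -0.4]
finger_gap: 0.0001
finger_force: 0.1
```

send_rows --slide '[[0,2,0],[0,4,0],[0,4,0]]' --rot '[[0,0,0],[0,0,0],[0,0,0]]' --hand '[255,255,255]'

```text
t: 4.1
ee_pos: [0.5234, -0.0785, 0.0752]
eef_rot: [[-0.017, 1.0, 0.0], [1.0, 0.017, -0.0], [-0.0, 0.0, -1.0]]
wrist_force: [-0.9, -0.7, -0.8]
finger_gap: 0.0001
finger_force: 0.4
```

send_rows --slide '[[0,2,0],[0,4,0],[0,4,0]]' --rot '[[0,0,0],[0,0,0],[0,0,0]]' --hand '[255,255,255]'

```text
t: 4.4
ee_pos: [0.5277, -0.0784, 0.0753]
eef_rot: [[-0.017, 1.0, 0.0], [1.0, 0.017, -0.0], [-0.0, 0.0, -1.0]]
wrist_force: [-1.7, -0.3, -0.9]
finger_gap: 0.0003
finger_force: 0.3
```

send_rows --slide '[[0,2,0],[0,3,0],[0,3,0]]' --rot '[[0,0,0],[0,0,0],[0,0,0]]' --hand '[255,255,255]'

```text
t: 4.7
ee_pos: [0.5306, -0.0784, 0.0753]
eef_rot: [[-0.017, 1.0, 0.0], [1.0, 0.017, -0.0], [-0.0, 0.0, -1.0]]
wrist_force: [-1.3, -0.4, 0.2]
finger_gap: 0.0002
finger_force: 0.4
```

send_rows --slide '[[0,2,0],[0,3,0],[0,3,0]]' --rot '[[0,0,0],[0,0,0],[0,0,0]]' --hand '[255,255,255]'

```text
t: 5.0
ee_pos: [0.5317, -0.0784, 0.0751]
eef_rot: [[-0.016, 1.0, -0.004], [1.0, 0.016, 0.001], [0.001, -0.004, -1.0]]
wrist_force: [-6.1, 0.4, 3.0]
finger_gap: -0.0001
finger_force: 3.1
```

send_rows --slide '[[0,2,0],[0,2,0],[0,2,0]]' --rot '[[0,0,0],[0,0,0],[0,0,0]]' --hand '[255,255,255]'

```text
t: 5.3
ee_pos: [0.5318, -0.0784, 0.0751]
eef_rot: [[-0.016, 1.0, -0.007], [1.0, 0.016, 0.002], [0.002, -0.007, -1.0]]
wrist_force: [-9.0, 0.9, 6.9]
finger_gap: 0.0001
finger_force: 5.4
```

The lid is on its stop: 9 N, with the face at x ≈ 0.545 as predicted. Next I back off, rise and open the fingers.

send_rows --slide '[[0,-15,0],[0,-25,0],[0,-25,-40],[0,-25,-60],[0,-25,-60],[0,-25,-60],[0,-25,-60],[0,-25,-60]]' --rot '[[0,0,0],[0,0,0],[0,0,0],[0,0,0],[0,0,0],[0,0,0],[0,0,0],[0,0,0]]' --hand '[255,255,255,120,120,120,120,120]'

```text
t: 6.1
ee_pos: [0.5095, -0.0785, 0.1342]
eef_rot: [[-0.017, 1.0, -0.002], [1.0, 0.017, 0.0], [0.0, -0.002, -1.0]]
wrist_force: [0.5, 0.9, 0.2]
finger_gap: 0.0454
finger_force: 0.0
```

```bash
python3 - <<'E'
from h import *
from bench import status
p=np.load('p.npy'); print(status.read_state()['finger_gap'])
plan(p,[box(p,[-88,-35,z])[0] for z in (130,110,76)]+[box(p,[-45,-35,76])[0]])
E
```

```text
0.045359469272521685
t 6.1 tcp [ 0.5095 -0.0785  0.1342] F [0.5 0.9 0.2] rot [-0.12 -0.01 -0.07]
[0.513 0.048 0.13 ] [126.2   5.6   4.2]
[0.513 0.048 0.11 ] [126.1   5.6  24.2]
[0.513 0.048 0.076] [126.1   5.7  58.2]
[0.514 0.005 0.076] [83.1  5.8 58.2]
```

send_rows --slide '[[40,2,0],[80,4,0],[120,6,0],[126,6,0],[126,6,15],[126,6,15],[126,6,15]]' --rot '[[0,0,0],[0,0,0],[0,0,0],[0,0,0],[0,0,0],[0,0,0],[0,0,0]]' --hand '[120,120,120,120,120,120,120]'

```text
t: 6.8
ee_pos: [0.5136, 0.0464, 0.1197]
eef_rot: [[-0.015, 1.0, -0.002], [1.0, 0.015, -0.001], [-0.001, -0.002, -1.0]]
wrist_force: [0.0, -1.1, -0.0]
finger_gap: 0.0454
finger_force: 0.0
```

```bash
python3 - <<'E'
from h import *
from bench import optics
p=np.load('p.npy'); plan(p,[box(p,[-88,-35,76])[0]])
t=optics.grab_frame('top')['pixels'][190:330,270:430,::-1];s=optics.grab_frame('side')['pixels'][210:320,240:350,::-1]
cv2.imwrite('pics/m2.png',np.hstack([cv2.resize(t,(320,280),interpolation=2),cv2.resize(s,(480,480),interpolation=2)[:280]]) if 0 else cv2.resize(s,(600,600),interpolation=2))
cv2.imwrite('pics/m2t.png',cv2.resize(t,(640,560),interpolation=2))
E
```

```text
t 6.8 tcp [0.5136 0.0464 0.1197] F [ 0.  -1.1 -0. ] rot [-0.09  0.05 -0.15]
[0.513 0.048 0.076] [ 1.4 -0.5 43.7]
```

View pics/m2.png

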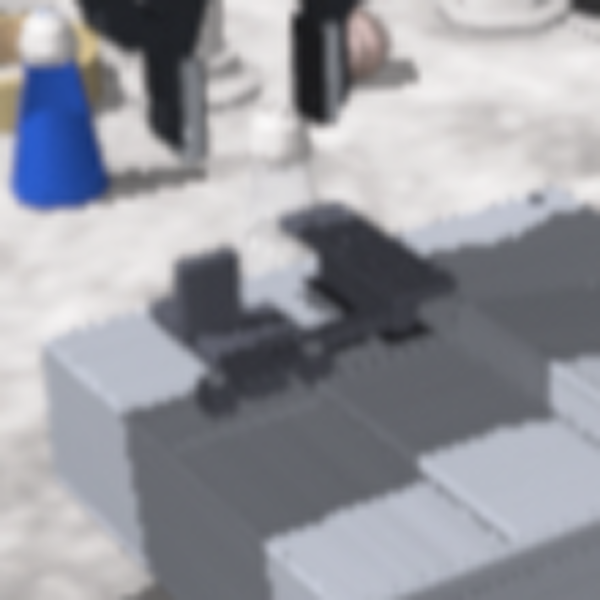

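The side view shows the finger pair just behind the lug (finger tip at (185, 160), lug at (210, 260)). The far finger is above the rear end of the catch pad. Descending.

send_rows --slide '[[2,0,15],[2,0,30],[2,0,33],[2,0,33]]' --rot '[[0,0,0],[0,0,0],[0,0,0],[0,0,0]]' --hand '[120,120,120,120]'

```text
t: 7.3
ee_pos: [0.514, 0.0488, 0.0873]
eef_rot: [[-0.016, 1.0, -0.001], [1.0, 0.016, -0.0], [-0.0, -0.001, -1.0]]
wrist_force: [0.4, 0.8, 0.5]
finger_gap: 0.0451
finger_force: 0.0
```

send_rows --slide '[[0,0,3],[0,0,5],[0,0,5]]' --rot '[[0,0,0],[0,0,0],[0,0,0]]' --hand '[120,120,120]'

```text
t: 7.6
ee_pos: [0.5143, 0.0493, 0.0825]
eef_rot: [[-0.016, 1.0, 0.0], [1.0, 0.016, 0.0], [0.0, 0.0, -1.0]]
wrist_force: [-0.5, -0.0, -0.3]
finger_gap: 0.0453
finger_force: 0.0
```

send_rows --slide '[[0,0,2],[0,0,4],[0,0,4]]' --rot '[[0,0,0],[0,0,0],[0,0,0]]' --hand '[120,120,120]'

```text
t: 7.9
ee_pos: [0.5146, 0.0494, 0.0787]
eef_rot: [[-0.017, 1.0, 0.001], [1.0, 0.017, 0.0], [0.0, 0.001, -1.0]]
wrist_force: [-1.6, -0.0, 4.6]
finger_gap: 0.0454
finger_force: 2.0
```

The catch is in contact. Pressing it down to its stop.

send_rows --slide '[[0,0,2],[0,0,4],[0,0,6],[0,0,6]]' --rot '[[0,0,0],[0,0,0],[0,0,0],[0,0,0]]' --hand '[120,120,120,120]'

```text
t: 8.3
ee_pos: [0.5147, 0.0495, 0.0728]
eef_rot: [[-0.017, 1.0, 0.001], [1.0, 0.017, 0.0], [0.0, 0.001, -1.0]]
wrist_force: [-1.8, 0.5, 6.7]
finger_gap: 0.0451
finger_force: 3.5
```

send_rows --slide '[[0,0,2],[0,0,2],[0,0,2]]' --rot '[[0,0,0],[0,0,0],[0,0,0]]' --hand '[120,120,120]'

```text
t: 8.6
ee_pos: [0.5148, 0.0495, 0.0715]
eef_rot: [[-0.017, 1.0, 0.001], [1.0, 0.017, 0.001], [0.001, 0.001, -1.0]]
wrist_force: [-3.2, 0.7, 10.8]
finger_gap: 0.0449
finger_force: 5.3
```

send_rows --slide '[[-4,0,0],[-8,0,0],[-12,0,0],[-16,0,0],[-16,0,0]]' --rot '[[0,0,0],[0,0,0],[0,0,0],[0,0,0],[0,0,0]]' --hand '[120,120,120,120,120]'

```text
t: 9.1
ee_pos: [0.5163, 0.0374, 0.0717]
eef_rot: [[-0.019, 1.0, 0.004], [1.0, 0.019, 0.006], [0.006, 0.004, -1.0]]
wrist_force: [-1.2, 5.1, 9.4]
finger_gap: 0.0452
finger_force: 4.5
```

send_rows --slide '[[-3,0,0],[-6,0,0],[-6,0,0]]' --rot '[[0,0,0],[0,0,0],[0,0,0]]' --hand '[120,120,120]'

```text
t: 9.4
ee_pos: [0.5164, 0.0325, 0.0717]
eef_rot: [[-0.02, 1.0, 0.004], [1.0, 0.02, 0.007], [0.007, 0.004, -1.0]]
wrist_force: [-1.0, 7.1, 8.6]
finger_gap: 0.045
finger_force: 4.9
```

send_rows --slide '[[-3,0,0],[-6,0,0],[-9,0,0],[-9,0,0]]' --rot '[[0,0,0],[0,0,0],[0,0,0],[0,0,0]]' --hand '[120,120,120,120]'

```text
t: 9.8
ee_pos: [0.5165, 0.0237, 0.0717]
eef_rot: [[-0.02, 1.0, 0.004], [1.0, 0.02, 0.007], [0.007, 0.004, -1.0]]
wrist_force: [-0.6, 7.3, 10.2]
finger_gap: 0.0456
finger_force: 5.2
```

send_rows --slide '[[-3,0,0],[-6,0,0],[-9,0,0],[-9,0,0]]' --rot '[[0,0,0],[0,0,0],[0,0,0],[0,0,0]]' --hand '[120,120,120,120]'

```text
t: 10.2
ee_pos: [0.5166, 0.0149, 0.0717]
eef_rot: [[-0.02, 1.0, 0.003], [1.0, 0.02, 0.008], [0.008, 0.004, -1.0]]
wrist_force: [-1.3, 7.4, 9.9]
finger_gap: 0.045
finger_force: 5.5
```

Moving steadily at about 7 N. Home is expected around y ≈ 0.004.

send_rows --slide '[[-3,0,0],[-6,0,0],[-6,0,0]]' --rot '[[0,0,0],[0,0,0],[0,0,0]]' --hand '[120,120,120]'

```text
t: 10.5
ee_pos: [0.5168, 0.009, 0.0717]
eef_rot: [[-0.02, 1.0, 0.003], [1.0, 0.02, 0.008], [0.008, 0.004, -1.0]]
wrist_force: [-0.8, 8.1, 10.4]
finger_gap: 0.0448
finger_force: 5.6
```

send_rows --slide '[[-2,0,0],[-4,0,0],[-4,0,0]]' --rot '[[0,0,0],[0,0,0],[0,0,0]]' --hand '[120,120,120]'

```text
t: 10.8
ee_pos: [0.5168, 0.0054, 0.0717]
eef_rot: [[-0.021, 1.0, 0.003], [1.0, 0.021, 0.008], [0.008, 0.003, -1.0]]
wrist_force: [-0.4, 8.2, 10.2]
finger_gap: 0.0451
finger_force: 5.7
```

send_rows --slide '[[-2,0,0],[-3,0,0],[-3,0,0]]' --rot '[[0,0,0],[0,0,0],[0,0,0]]' --hand '[120,120,120]'

```text
t: 11.1
ee_pos: [0.5168, 0.0047, 0.0717]
eef_rot: [[-0.022, 1.0, 0.003], [1.0, 0.022, 0.011], [0.011, 0.003, -1.0]]
wrist_force: [-1.1, 11.7, 10.7]
finger_gap: 0.0454
finger_force: 7.8
```

send_rows --slide '[[-3,0,0],[-3,0,0],[-3,0,0]]' --rot '[[0,0,0],[0,0,0],[0,0,0]]' --hand '[120,120,120]'

```text
t: 11.4
ee_pos: [0.5168, 0.0047, 0.0718]
eef_rot: [[-0.023, 1.0, 0.002], [1.0, 0.023, 0.015], [0.015, 0.003, -1.0]]
wrist_force: [-1.1, 16.1, 12.4]
finger_gap: 0.045
finger_force: 9.9
```

The bolt is on its stop at 16 N. Lifting straight up and away.

send_rows --slide '[[1,0,-5],[2,0,-10],[4,0,-15],[6,0,-30],[10,0,-60],[10,-30,-95],[10,-75,-120],[10,-120,-130],[10,-120,-130],[10,-120,-130]]' --rot '[[0,0,0],[0,0,0],[0,0,0],[0,0,0],[0,0,0],[0,0,0],[0,0,0],[0,0,0],[0,0,0],[0,0,0]]' --hand '[120,120,120,120,120,120,120,120,120,120]'

```text
t: 12.4
ee_pos: [0.3945, 0.0018, 0.2004]
eef_rot: [[-0.017, 1.0, 0.002], [1.0, 0.017, 0.003], [0.002, 0.002, -1.0]]
wrist_force: [0.4, 0.1, 0.6]
finger_gap: 0.0453
finger_force: 0.0
```

```bash
python3 - <<'E'
from h import *
from bench import optics
p=np.load('p.npy'); plan(p,[])
s=np.ascontiguousarray(cv2.resize(optics.grab_frame('side')['pixels'][220:340,240:400,::-1],(800,600),interpolation=2))
a=s.copy()
for l in ([[-34,-77,96],[-26,-77,96],[-26,-53,96],[-34,-53,96]],[[-100,-18,84],[-22,-18,84],[-22,8,84],[-100,8,84]],[[-5,-5,86],[90,-5,86]]):
    cv2.polylines(a,[np.int32((proj('side',box(p,l))+.5-[240,220])*5)],1,(0,0,255),1)
cv2.imwrite('pics/e.png',a)
E
```

```text
t 12.4 tcp [0.3945 0.0018 0.2004] F [0.4 0.1 0.6] rot [ 0.09 -0.14 -0.03]
```

View pics/e.png

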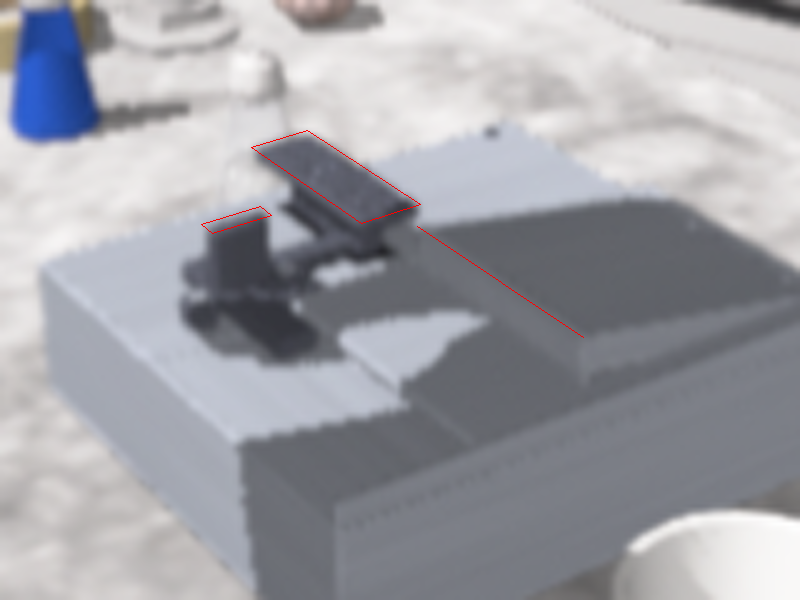

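In the side view the lug (top at (235, 220)), the raised catch pad ((335, 178)) and the lid step edge ((500, 280)) all match the home, up and shut overlays. The robot is clear, so I'm handing in.

```bash
python3 -c "
from bench import job_done; print(job_done())"
```

```text
the job is handed in; nothing more can be done
None
```

The job is handed in at about 12.5 s: lid on its stop, bolt home, catch back up behind it, arm clear, and the salt shaker, spice jar and ramekin not touched.

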